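Unlock the wafer clamp and hold it open

TASK

Open the wafer clamp for a colleague: draw the red-knobbed locking pin up out of its bore, hang it by its flange, upright, in the notch of the yellow pin rest and let go of it. Then take the black handle and pull the sprung rod out until the whole blue band on it has just come out of the brass sleeve, and hold it there: finish while still holding the handle. Do not touch the wafer, and leave the other things on the bench where they are.

Things in the scene. Friction and masses are not known exactly. Their poses are not given: they have to be found in the camera images.
- clamp: Fixed wafer clamp; origin on the bench surface, z up, mm. Black base plate x -105 to +165, 120 wide, 10 thick; white housing 50x50, x -30 to +20, top at z=70; from its front a brass sleeve (22 dia, axis y=0, z=45) runs to x=-75. A sprung steel rod (14 dia) slides out of it towards own -x and ends in a black handle. Only the pin and the handle rise above z=70.
- wafer: Copper-coloured wafer, 100 dia, 2 thick, fixed on the clamp's chuck at clamp x=+90, its top 51 above the bench; origin under its centre. Not to be touched.
- sleeve_mouth (a point): Centre of the open front end of the brass sleeve, on the rod's axis, where the rod comes out (clamp x=-75, y=0, z=45). Axes as the clamp's.
- bore (a point): Centre of the mouth of the vertical bore (12.5 dia) for the lock pin, on the housing's top: clamp x=-5, y=0, z=70. Axes as the clamp's.
- rod (a joint): How far the rod is drawn out, m: 0 home, 0.085 stop; grows as it is pulled along the clamp's -x. Its spring pulls back with 4 N at 0, 10 N at 0.060. The length mark is a blue band 16 mm wide round the rod: it begins to come out of the brass sleeve at 0.044 and is just fully out at 0.060 to 0.065; then bare rod follows. With the pin in the bore the rod stops after about 3 mm.
- pull_handle (a point): Black upright plate on the rod's front end, 12 thick (own x), 50 wide (y), from 10 below to 55 above this point, which lies on the rod's axis at mid thickness, 45 above the bench (handle top at 100); axes as the clamp's. At home it is at clamp x=-130, 49 mm clear behind it to the sleeve. Take its upper 40 mm from above, one finger in front, one behind.
- lock_pin: Loose locking pin, about 70 g, upright. Origin: centre of its foot; z along the pin. Steel shank 10 dia from z=0 to 42, steel flange 30 dia from 42 to 47, round red knob 18 dia from 47 to 85 to grip. At the start it stands in the clamp's bore, flange on the housing's top (foot 28 above the bench), locking the rod.
- pin_rest: Fixed yellow pin rest on a dark foot 70x70x8, left or right of the clamp. Origin on the bench surface right below the parking point, z up. Yellow plate 10 thick, top at z=70, x -25 to +35, y -30 to +30; its side notch, 16 wide, runs from the open edge x=-25 to x=+8. A parked pin hangs by its flange, foot 28 above the bench; free below down to z=8, wall at x=+23.
- notch (a point): Parking point of the notch, on the plate's top level (70 above the bench); axes as the pin rest's (notch opens to -x, its end is 8 mm away at +x).
- lens_jar: Bystander, loose: small grey lens jar with black cap, 44 dia x 55 tall; origin under its centre.
- wafer_box: Bystander, loose: round white wafer carrier, 120 dia x 24 tall, lying flat; origin under its centre.
- wash_bottle: Bystander, loose: white wash bottle with red cap, 60 dia x 150 tall; origin under its centre.
- tweezers: Bystander, loose: steel tweezers lying along own x, 125 long x 20 wide x 10 high; origin under the middle.
- pen: Bystander, loose: black pen lying along own x on a fixed white notepad, 130 long x 9; origin under the middle.
- dish: Bystander, loose: flat glass dish, 90 dia x 16 tall; origin under its centre.
Not all that is in view belongs to the job. Of the things that look like the pin_rest, the smallest one is meant.

How it is judged:
By the outcome, as a careful person would: the job done as asked, in the order asked, and still so for the second after the job is handed in, while the arm keeps its last pose, push and grip.
It also fails if it takes over 54 s, if anything falls off the work surface, if the arm or the gripper's body presses on something with over 40 N, if the wrist force passes 120 N, or if a joint passes its speed limit or range.

ROBOT

A 6-joint arm with a two-finger parallel gripper is mounted at the origin on the work surface. World frame = base frame: x ahead of the robot, y to its left, z up, the work surface at z = 0. Lengths are in m, angles in rad, forces in N, time in s.
With the tool pointing down it reaches from about 0.35 to 0.875 m from the base axis. Payload 15.5 kg.
Tool frame: the origin (TCP) lies at the very end of the fingers, on their centre line; the grasp point (between the pads) lies 19 mm behind it; z points along the fingers, x is the direction in which the jaws open and shut, and the axes are right-handed (so a half turn about z gives the same grasp; the last joint's range is limited). The gripper opens to 85 mm and grips with 20 to 120 N. Pads are 22 mm wide; open, the fingers measure 114 mm over their backs; the gripper's body (76 mm by 85 mm) begins 54 mm behind the grasp point. The pads swing forward as they close: fully open they stand 13 mm farther back than shut.
Start: joints at [1.089, 0.494, 1.345, -0, 1.302, -0.096], TCP at [0.236, 0.579, 0.231] pointing down, gripper open.
Joint ranges: [-2.91, 2.91], [-0.82, 2.16], [0.22, 2.67], [-1.22, 4.37], [0.12, 2.79], [-3.08, 3.08]. Speed limits (rad/s): [1.89, 1.89, 2.57, 3.01, 3.01, 3.01].

INTERFACE

Orientations are given as [roll, pitch, yaw] about the fixed x, y, z axes, in that order (R = Rz(yaw) Ry(pitch) Rx(roll)).
In Python, from cell import get_obs, cams, manip gives the robot as it stands.
- The arm moves only by the tool apply_moves, never from a script. Its argument "moves" is a list of rows, each a list of 7 numbers: the shift along the tool's x, y, z in m, then the turn, a rotation vector about the tool's x, y, z in degrees, then the finger opening in m, from 0 to 0.0854. In form: [[dx, dy, dz, ax, ay, az, grip], ...]. A call has 1 to 10 rows; each row shifts and turns the pose as measured when the row begins, along the tool's axes as they then stand; what a row does not reach is not made up. A row lasts 1/8 s, in which the tool goes at most 62.5 mm and 10.7 degrees, less where a joint would pass 70% of its speed; a pose out of reach is approached as far as the arm can. A call is refused whole if a number of a shift passes 0.0625 or a number of a turn 10.7, either way. A call with a gripper value outside its range is refused whole. The fingers move at their own pace and stop on an object; "newtons" is the grip in N (left out, the last holds). Time passes only in rows, so rows that do not move let the fingers close. It gives the time, the measured TCP pose, the force and the opening at its end, in the units of the state.
- get_obs(): the state, without advancing time (a new reading comes with each control period).
- cams.camera(name): name is "side" or "top"; returns a dict with "color" (480x640x3 uint8, red, green, blue), "range_z" (480x640 float32, m along the optical axis (not along the pixel's ray), 0 where there is no reading), "mtx" (3x3 intrinsics, pixels), "camera_from_world" (4x4, takes a point from world to camera coordinates). Camera axes: x right, y up, looking along -z (the intrinsics and any distortion apply to the point x, -y, -z); pixel columns grow to the right and rows downward; lengths in m; the calibration is good to about 2 mm. A picture is of the moment at which its call begins.
- manip.hand_in(): hands the job in, once; it reports no verdict.
Trained networks look in the newest picture that a camera, given by its name, has taken for a name from the list of things; names that differ only in an ending like _2 or _b are one class to them, and where a whole thing is asked for, a point or a joint stands for the part that bears it (a point fixed in the world has none). Each returns a list of dicts, best first, with "confidence" (0 to 1); they miss things now and then, are a little off and sometimes report something else, mostly with a low value. They report only what shows in the picture. A call takes as long as a camera call. They do not tell look-alikes from the thing itself.
- cams.cut_out(camera, name): "pixels" (480x640 bool, what is visible of it) and "bbox" ([left, top, width, height] in pixels, round what is visible of it).
- cams.landmark_of(camera, name): "point" ([column, row] in pixels: a listed point, or the origin of a listed thing).
The state is a dict: "time_s": time; "joint_positions": joint angles; "joint_vel": joint speeds; "effort": joint torques, N m; "tool_pos": TCP position; "ee_rot": TCP orientation; "wrist_force": force on the tool from outside, world axes, zero at the start; "moment": the same for the moment, N m; "finger_gap": opening from 0.0 (shut) to 1.0 (fully open).
Only numpy, scipy, OpenCV 4.12 (cv2) and the standard library are available. Lean on these libraries where they do the work, as an engineer would, in place of code of your own. Each camera call takes 0.05 s, during which the arm holds its last target. There are 200 camera calls.

## Working session

There is one attempt and no reset: what is moved stays moved. The work goes in short steps, Python scripts to look and compute and a tool call to move; the robot and the scene stay as the last step left them, time stands still between calls to the robot, and variables do not carry over. Pictures are saved under pics/ and viewed, about 8 in all and at most 12, crops included, and the job is handed in when it is done.

Besides the shell and the picture viewer there is one more tool, called after ">>>" in YAML: its name, and indented under it one key for each argument. apply_moves: Moves the arm, as the interface text tells. Its arguments: {"type":"object","properties":{"moves":{"type":"array"},"newtons":{"type":"number"}},"required":["moves"]}

```bash
mkdir -p pics; cat > h.py <<'E'
import numpy as np, cv2
from cell import get_obs, cams, manip
def shot(n,name):
    c=cams.camera(n); cv2.imwrite(f'pics/{name}.png',c['color'][:,:,::-1]); return c
def world(c,u,v,z=None):
    "pixel -> world, at range (z None) or on the plane z"
    K=c['mtx'];T=np.linalg.inv(c['camera_from_world'])
    d=np.array([(u-K[0,2])/K[0,0],-(v-K[1,2])/K[1,1],-1.])
    if z is None:
        p=d*c['range_z'][int(round(v)),int(round(u))]; return T[:3,:3]@p+T[:3,3]
    w=T[:3,:3]@d; return T[:3,3]+w*(z-T[2,3])/w[2]
def proj(c,p):
    q=c['camera_from_world']@np.append(p,1); K=c['mtx']
    return np.array([K[0,2]+K[0,0]*q[0]/-q[2],K[1,2]+K[1,1]*-q[1]/-q[2]])
E
python3 - <<'E'
from h import *
np.set_printoptions(precision=4,suppress=True)
Z=dict(clamp=0,wafer=0,sleeve_mouth=.045,bore=.07,pull_handle=.045,lock_pin=.028,pin_rest=0,notch=.07,lens_jar=0,wafer_box=0,wash_bottle=0,tweezers=0,pen=0,dish=0)
for n in('top','side'):
    c=shot(n,n+'0'); print(n,c['mtx'][0],c['mtx'][1],np.linalg.inv(c['camera_from_world'])[:3])
    for k,z in Z.items():
        for r in cams.landmark_of(n,k)[:4]:
            print(n,k,round(r['confidence'],2),np.round(r['point']),world(c,*r['point'],z))
print(get_obs())
E
```

```text
top [484.254    0.     323.4544] [  0.     484.254  238.4753] [[ 0.0264  0.9883 -0.15    0.3761]
 [-0.9994  0.0227 -0.0263 -0.0167]
 [-0.0226  0.1506  0.9883  1.2284]]
top clamp 0.96 [316. 206.] [0.648  0.0386 0.    ]
top wafer 0.86 [329. 168.] [0.7485 0.0053 0.    ]
top wafer 0.73 [430. 254.] [ 0.5296 -0.2558  0.    ]
top sleeve_mouth 0.69 [305. 228.] [0.5799 0.0613 0.045 ]
top bore 0.87 [317. 201.] [0.6439 0.0324 0.07  ]
top pull_handle 0.89 [300. 251.] [0.5236 0.0728 0.045 ]
top lock_pin 0.53 [316. 206.] [0.6403 0.0373 0.028 ]
top pin_rest 0.83 [390. 308.] [ 0.3915 -0.1555  0.    ]
top pin_rest 0.82 [429. 255.] [ 0.5262 -0.253   0.    ]
top pin_rest 0.73 [318. 323.] [0.3475 0.0232 0.    ]
top notch 0.75 [435. 250.] [ 0.5303 -0.2547  0.07  ]
top notch 0.72 [318. 321.] [0.3549 0.0206 0.07  ]
top notch 0.7 [400. 307.] [ 0.3918 -0.1718  0.07  ]
top lens_jar 0.64 [229. 266.] [0.4861 0.2566 0.    ]
top wafer_box 0.91 [220. 189.] [0.6882 0.2914 0.    ]
top wash_bottle 0.56 [434. 180.] [ 0.7237 -0.2677  0.    ]
top tweezers 0.69 [170. 286.] [0.4324 0.404  0.    ]
top pen 0.67 [498. 327.] 
[... 1373 characters left out ...]
 [0.6952 0.1069 0.    ]
side tweezers 0.69 [195. 200.] [0.4256 0.4149 0.    ]
side pen 0.81 [366. 467.] [ 0.3582 -0.4198  0.    ]
side pen 0.29 [352. 229.] [0.6985 0.1039 0.    ]
side dish 0.77 [484. 401.] [ 0.6156 -0.4318  0.    ]
{'time_s': 1.5, 'joint_positions': array([ 1.0885,  0.4936,  1.3455, -0.0001,  1.3025, -0.0955]), 'joint_vel': array([ 0.0003, -0.001 , -0.0003,  0.0013, -0.0013, -0.0004]), 'effort': array([  0.0037, -88.202 , -38.4274,   0.    ,   0.0009,  -0.0001]), 'tool_pos': array([0.2358, 0.5788, 0.2313]), 'ee_rot': array([3.1415, 0.    , 1.184 ]), 'wrist_force': array([ 0.1021, -0.2745,  0.0523]), 'moment': array([-0.0158,  0.0018,  0.0846]), 'finger_gap': 0.9989064505964}
```

```bash
python3 - <<'E'
import cv2
a=cv2.imread('pics/top0.png');cv2.imwrite('pics/t1.png',cv2.resize(a[140:370,190:490],None,fx=2.6,fy=2.6,interpolation=2))
a=cv2.imread('pics/side0.png');cv2.imwrite('pics/s1.png',cv2.resize(a[160:400,190:490],None,fx=2.5,fy=2.5,interpolation=2))
E
```

```text
(no output)
```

View pics/t1.png

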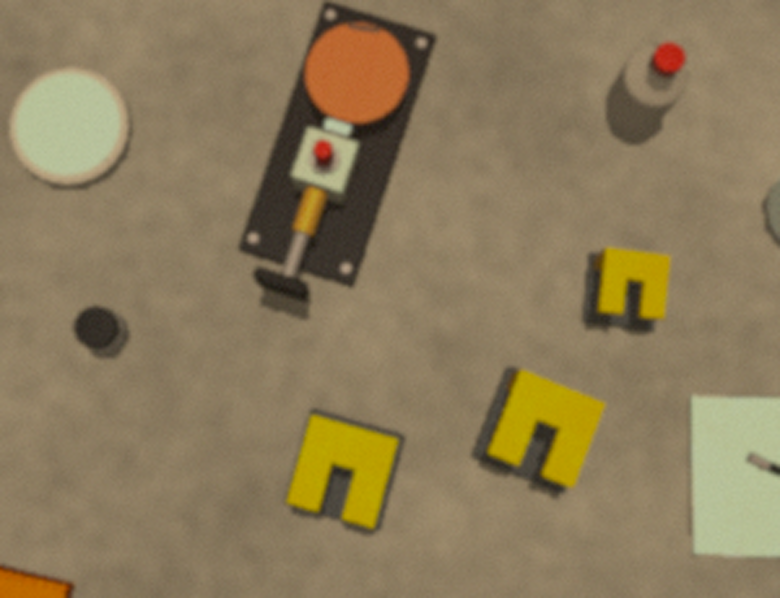

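View pics/s1.png

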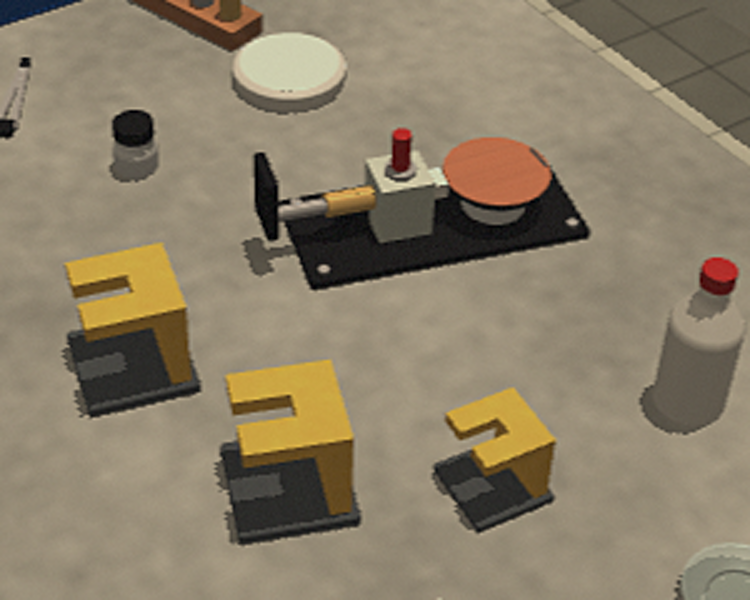

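```bash
cat > m.py <<'E'
from h import *
np.set_printoptions(precision=4,suppress=True)
def cloud(c,m):
    v,u=np.nonzero(m&(c['range_z']>0)); K=c['mtx'];T=np.linalg.inv(c['camera_from_world']);r=c['range_z'][v,u]
    p=np.c_[(u-K[0,2])/K[0,0]*r,-(v-K[1,2])/K[1,1]*r,-r]
    return p@T[:3,:3].T+T[:3,3]
def near(P,x,y,r): return P[np.hypot(P[:,0]-x,P[:,1]-y)<r]
E
python3 - <<'E'
from m import *
for n in('top','side'):
    c=cams.camera(n); h=cv2.cvtColor(c['color'],cv2.COLOR_RGB2HSV).astype(int)
    H,S,V=h[...,0],h[...,1],h[...,2]
    Y=near(cloud(c,(H>20)&(H<32)&(S>150)&(V>80)),.53,-.25,.07); Y=Y[Y[:,2]>.062]
    r=cv2.minAreaRect(Y[:,:2].astype(np.float32)*1000); print(n,'plate',len(Y),np.median(Y[:,2]),r,cv2.boxPoints(r).tolist())
    W=near(cloud(c,(H<14)&(S>110)&(V>110)),.74,.0,.07); W=W[np.abs(W[:,2]-.051)<.008]
    print('wafer',len(W),np.median(W[:,2]),cv2.minEnclosingCircle(W[:,:2].astype(np.float32)*1000))
    R=near(cloud(c,((H<6)|(H>174))&(S>150)),.64,.035,.04); print('knob',len(R),R.min(0),R.max(0),np.median(R,0))
    A=near(cloud(c,V<60),.525,.075,.05); A=A[A[:,2]>.05]; print('handle',len(A),A.min(0),A.max(0),A.mean(0))
    r=cv2.minAreaRect(A[:,:2].astype(np.float32)*1000);print(r)
E
```

```text
top plate 561 0.06962456206496559 ((533.9371337890625, -251.38018798828125), (61.21603775024414, 60.11299133300781), 83.41621398925781) [[500.5694580078125, -278.3402099609375], [560.2860107421875, -285.2325134277344], [567.3048095703125, -224.420166015625], [507.5882568359375, -217.52786254882812]]
wafer 1190 0.0501927745198385 ((735.906982421875, 10.622469902038574), 50.54453659057617)
knob 40 [0.6356 0.0331 0.0915] [0.6491 0.0453 0.1171] [0.6412 0.0381 0.1117]
handle 115 [0.5127 0.0514 0.0519] [0.533  0.0943 0.1063] [0.5218 0.0726 0.0922]
((523.5297241210938, 72.90727996826172), (45.692745208740234, 11.176836013793945), 74.86676788330078)
side plate 639 0.06958399716380037 ((532.8643798828125, -249.60520935058594), (63.36660385131836, 62.142005920410156), 83.13323211669922) [[498.2281799316406, -277.34637451171875], [559.9244384765625, -284.776123046875], [567.5006103515625, -221.86404418945312], [505.8043212890625, -214.43429565429688]]
wafer 899 0.05074704654536999 ((736.0182495117188, 13.996434211730957), 53.209434509277344)
knob 112 [0.6341 0.0282 0.0753] [0.6516 0.046  0.1159] [0.6401 0.0356 0.0995]
handle 211 [0.5129 0.0496 0.0502] [0.5345 0.1022 0.1038] [0.5199 0.0682 0.0818]
((523.8202514648438, 76.15022277832031), (54.950279235839844, 10.949338912963867), 74.22306060791016)
```

```bash
cat > plan.py <<'E'
from m import *
from scipy.spatial.transform import Rotation as Rn
def plan(x,y,z,yaw,grip,o=None,n=None):
    o=get_obs(); p=o['tool_pos'].copy(); R=Rn.from_euler('xyz',o['ee_rot']); G=Rn.from_euler('xyz',[180,0,yaw],degrees=True)
    d=np.array([x,y,z])-p; w=(R.inv()*G).as_rotvec(degrees=True)
    k=n or max(1,int(np.ceil(max(np.linalg.norm(d)/.055,np.linalg.norm(w)/9.5))))
    print('from',p,np.degrees(o['ee_rot']),'t',o['time_s'],'gap',o['finger_gap'],'F',o['wrist_force'])
    rows=[]
    for i in range(k):
        s=R.inv().apply(d/k); rows.append([*np.round(s,4),*np.round(w/k,2),grip]); R=R*Rn.from_rotvec(w/k,degrees=True)
    print(k,rows)
E
python3 -c "
from plan import *
plan(.643,.038,.19,-16.2,.085)"
```

```text
from [0.2357 0.5788 0.2313] [179.9997   0.0005  67.8417] t 1.6 gap 1.0035870082820493 F [-0.5783 -0.0036  0.5107]
13 [[np.float64(-0.0267), np.float64(0.0447), np.float64(0.0032), np.float64(0.0), np.float64(0.0), np.float64(6.46), 0.085], [np.float64(-0.0215), np.float64(0.0474), np.float64(0.0032), np.float64(0.0), np.float64(0.0), np.float64(6.46), 0.085], [np.float64(-0.016), np.float64(0.0495), np.float64(0.0032), np.float64(0.0), np.float64(0.0), np.float64(6.46), 0.085], [np.float64(-0.0104), np.float64(0.051), np.float64(0.0032), np.float64(0.0), np.float64(0.0), np.float64(6.46), 0.085], [np.float64(-0.0045), np.float64(0.0519), np.float64(0.0032), np.float64(0.0), np.float64(0.0), np.float64(6.46), 0.085], [np.float64(0.0013), np.float64(0.0521), np.float64(0.0032), np.float64(0.0), np.float64(0.0), np.float64(6.46), 0.085], [np.float64(0.0072), np.float64(0.0516), np.float64(0.0032), np.float64(0.0), np.float64(0.0), np.float64(6.46), 0.085], [np.float64(0.0129), np.float64(0.0504), np.float64(0.0032), np.float64(0.0), np.float64(0.0), np.float64(6.46), 0.085], [np.float64(0.0185), np.float64(0.0487), np.float64(0.0032), np.float64(0.0), np.float64(0.0), np.float64(6.46), 0.085], [np.float64(0.0239), np.float64(0.0463), np.float64(0.0032), np.float64(0.0), np.float64(0.0), np.float64(6.46), 0.085], [np.float64(0.029), np.float64(0.0433), np.float64(0.0032), np.float64(0.0), np.float64(0.0), np.float64(6.46), 0.085], [np.float64(0.0336), np.float64(0.0397), np.float64(0.0032), np.float64(0.0), np.float64(0.0), np.float64(6.46), 0.085], [np.float64(0.0379), np.float64(0.0357), np.float64(0.0032), np.float64(0.0), np.float64(0.0), np.float64(6.46), 0.085]]
```

>>> apply_moves:
  moves:
    - [-0.027,0.045,0.003,0,0,6.5,0.085]
    - [-0.022,0.047,0.003,0,0,6.5,0.085]
    - [-0.016,0.05,0.003,0,0,6.5,0.085]
    - [-0.01,0.051,0.003,0,0,6.5,0.085]
    - [-0.005,0.052,0.003,0,0,6.5,0.085]
    - [0.001,0.052,0.003,0,0,6.5,0.085]
    - [0.007,0.052,0.003,0,0,6.5,0.085]
    - [0.013,0.05,0.003,0,0,6.5,0.085]
    - [0.018,0.049,0.003,0,0,6.5,0.085]
    - [0.024,0.046,0.003,0,0,6.5,0.085]

```text
time_s: 2.85
tool_pos: [0.5495, 0.1467, 0.2012]
ee_rot: [-3.138, -0.004, 0.019]
wrist_force: [-0.2, 1.8, -0.7]
finger_gap: 0.996
```

```bash
python3 -c "
from plan import *
np.set_printoptions(legacy='1.25',precision=4,suppress=True)
plan(.643,.038,.17,-16.2,.085)"; sed -i "s/^from m import \*/from m import *\nnp.set_printoptions(legacy='1.25',precision=4,suppress=True)/" plan.py
```

```text
from [0.5495 0.1467 0.2012] [-179.811    -0.2288    1.0771] t 2.85 gap 0.9956601963980783 F [-0.1742  1.7513 -0.7099]
3 [[0.0304, 0.0368, 0.0104, -0.07, -0.07, 5.76, 0.085], [0.034, 0.0336, 0.0104, -0.07, -0.07, 5.76, 0.085], [0.0372, 0.03, 0.0104, -0.07, -0.07, 5.76, 0.085]]
```

>>> apply_moves:
  moves:
    - [0.03,0.037,0.01,0,0,5.8,0.06]
    - [0.034,0.034,0.01,0,0,5.8,0.06]
    - [0.037,0.03,0.01,0,0,5.8,0.06]
    - [0,0,0,0,0,0,0.06]

```text
time_s: 3.35
tool_pos: [0.6466, 0.0295, 0.1702]
ee_rot: [-3.137, -0.005, -0.301]
wrist_force: [0.2, 0.2, -0.3]
finger_gap: 0.702
```

```bash
python3 -c "
from plan import *
plan(.643,.038,.079,-16.2,.06)
for n in ('top','side'):
    c=shot(n,n+'2'); h=cv2.cvtColor(c['color'],cv2.COLOR_RGB2HSV).astype(int);H,S,V=h[...,0],h[...,1],h[...,2]
    R=near(cloud(c,((H<6)|(H>174))&(S>150)),.643,.038,.03)
    if len(R): print(n,'knob',len(R),R.min(0),R.max(0),np.median(R,0))
    p=proj(c,[.643,.038,.11]);print(p)
a=cv2.imread('pics/side2.png');cv2.imwrite('pics/s2.png',cv2.resize(a[130:290,260:460],None,fx=4,fy=3.75,interpolation=2))
"
```

```text
from [0.6466 0.0295 0.1702] [-179.7257   -0.2601  -17.247 ] t 3.35 gap 0.7020172914222984 F [ 0.1644  0.1535 -0.3221]
2 [[-0.0032, -0.0033, 0.0456, -0.14, -0.13, -0.52, 0.06], [-0.003, -0.0034, 0.0456, -0.14, -0.13, -0.52, 0.06]]
[314.0179 197.6779]
side knob 109 [0.6324 0.0292 0.0777] [0.6514 0.0486 0.1168] [0.6402 0.0356 0.1001]
[350.5307 214.8843]
```

View pics/s2.png

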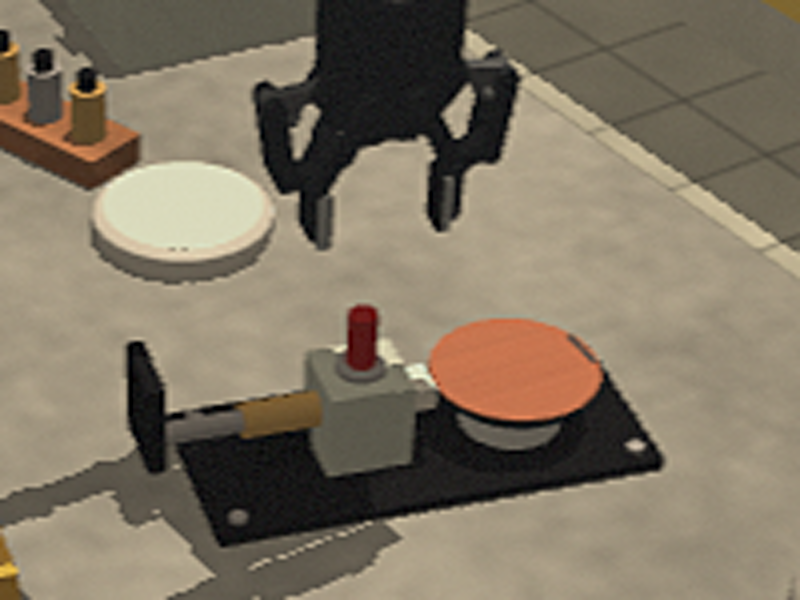

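>>> apply_moves:
  moves:
    - [-0.005,-0.0085,0.04,0,0,-0.8,0.06]
    - [0,0,0.035,0,0,0,0.05]
    - [0,0,0.0,0,0,0,0.045]

```text
time_s: 3.82
tool_pos: [0.6423, 0.045, 0.0965]
ee_rot: [-3.135, -0.006, -0.278]
wrist_force: [-0.4, -0.0, 1.0]
finger_gap: 0.525
```

```bash
python3 -c "
from plan import *
plan(.6445,.039,.079,-16.2,.045)"
```

```text
from [0.6423 0.045  0.0965] [-179.6492   -0.3535  -15.9077] t 3.825 gap 0.5253633735224428 F [-0.3919 -0.0111  0.9895]
1 [[0.0036, 0.0053, 0.0175, -0.35, -0.35, 0.29, 0.045]]
```

>>> apply_moves:
  moves:
    - [0.0036,0.0053,0.008,-0.35,-0.35,0.3,0.045]
    - [0,0,0.0,0,0,0,0.045]

```text
time_s: 4.08
tool_pos: [0.6454, 0.0395, 0.0908]
ee_rot: [-3.141, -0.002, -0.282]
wrist_force: [-0.1, 0.4, 0.2]
finger_gap: 0.526
```

```bash
python3 -c "
from plan import *
plan(.6445,.039,.079,-16.2,.045)"
```

```text
from [0.6454 0.0395 0.0908] [-179.9812   -0.1359  -16.1335] t 4.075 gap 0.5263668598717742 F [-0.0737  0.4226  0.1783]
1 [[-0.0007, 0.0007, 0.0118, -0.02, -0.14, 0.07, 0.045]]
```

>>> apply_moves:
  moves:
    - [-0.0007,0.0007,0.0115,0,-0.1,0,0.045]
    - [0,0,0.0,0,0,0,0.03]
    - [0,0,0,0,0,0,0.02]
    - [0,0,0,0,0,0,0.01]
    - [0,0,0,0,0,0,0.01]
    - [0,0,0,0,0,0,0.01]
    - [0,0,0,0,0,0,0.01]
  newtons: 40

```text
time_s: 4.95
tool_pos: [0.6454, 0.0388, 0.0805]
ee_rot: [-3.14, -0.003, -0.282]
wrist_force: [-0.0, -0.1, -1.2]
finger_gap: 0.197
```

```bash
python3 -c "
from plan import *
plan(.6445,.039,.16,-16.2,.01)"
```

```text
from [0.6454 0.0388 0.0805] [-179.9368   -0.1824  -16.1434] t 4.95 gap 0.19667194934345067 F [-0.0381 -0.1076 -1.1913]
2 [[-0.0003, -0.0, -0.0398, -0.03, -0.09, 0.03, 0.01], [-0.0004, 0.0, -0.0398, -0.03, -0.09, 0.03, 0.01]]
```

>>> apply_moves:
  moves:
    - [0,0,-0.02,0,0,0,0.01]
    - [0,0,-0.035,0,0,0,0.01]
    - [0,0,-0.03,0,0,0,0.01]
    - [0,0,0,0,0,0,0.01]
    - [0,0,0,0,0,0,0.01]

```text
time_s: 5.58
tool_pos: [0.6445, 0.0388, 0.1667]
ee_rot: [-3.141, -0.001, -0.282]
wrist_force: [-0.4, -0.4, -0.5]
finger_gap: 0.198
```

```bash
python3 -c "
from plan import *
plan(.527,-.25,.165,-16.2,.01,n=8)"
```

```text
from [0.6445 0.0388 0.1667] [-179.9665   -0.0703  -16.14  ] t 5.575 gap 0.19792031116045805 F [-0.4213 -0.3794 -0.505 ]
8 [[-0.0041, 0.0388, 0.0002, -0.0, -0.01, 0.01, 0.01], [-0.0041, 0.0388, 0.0002, -0.0, -0.01, 0.01, 0.01], [-0.0041, 0.0388, 0.0002, -0.0, -0.01, 0.01, 0.01], [-0.0041, 0.0388, 0.0002, -0.0, -0.01, 0.01, 0.01], [-0.004, 0.0388, 0.0002, -0.0, -0.01, 0.01, 0.01], [-0.004, 0.0388, 0.0002, -0.0, -0.01, 0.01, 0.01], [-0.004, 0.0388, 0.0002, -0.0, -0.01, 0.01, 0.01], [-0.004, 0.0388, 0.0002, -0.0, -0.01, 0.01, 0.01]]
```

>>> apply_moves:
  moves:
    - [-0.003,0.025,0,0,0,0,0.01]
    - [-0.004,0.039,0,0,0,0,0.01]
    - [-0.004,0.039,0,0,0,0,0.01]
    - [-0.004,0.039,0,0,0,0,0.01]
    - [-0.004,0.039,0,0,0,0,0.01]
    - [-0.004,0.039,0,0,0,0,0.01]
    - [-0.004,0.038,0,0,0,0,0.01]
    - [-0.003,0.025,0,0,0,0,0.01]
    - [0,0.01,0,0,0,0,0.01]
    - [0,0,0,0,0,0,0.01]

```text
time_s: 6.82
tool_pos: [0.5216, -0.2465, 0.1578]
ee_rot: [-3.141, 0.013, -0.284]
wrist_force: [-0.0, 0.3, -0.3]
finger_gap: 0.195
```

```bash
python3 -c "
from plan import *
plan(.527,-.25,.165,-16.2,.01)"
```

```text
from [ 0.5216 -0.2465  0.1578] [-179.9711    0.7481  -16.2721] t 6.825 gap 0.1947974270846455 F [-0.0438  0.2943 -0.3434]
1 [[0.006, 0.0018, -0.0073, -0.03, 0.75, -0.07, 0.01]]
```

>>> apply_moves:
  moves:
    - [0.006,0.002,0,0,0.75,0,0.01]
    - [0,0,0,0,0,0,0.01]
    - [0,0,0,0,0,0,0.01]

```text
time_s: 7.2
tool_pos: [0.5279, -0.2484, 0.1574]
ee_rot: [-3.141, -0.001, -0.282]
wrist_force: [-0.3, -0.2, -0.8]
finger_gap: 0.201
```

```bash
python3 -c "
from plan import *
plan(.527,-.25,.13,-16.2,.01)
o=get_obs()['tool_pos']; fz=o[2]-.0525
for n in ('top','side'):
    c=shot(n,n+'3'); 
    print(n,'tcp foot px',proj(c,[o[0],o[1],fz]),'notch px',proj(c,[.5284,-.2499,.07]))
    for r in cams.landmark_of(n,'lock_pin')[:2]: print(r['confidence'],r['point'],world(c,*r['point'],fz))
a=cv2.imread('pics/side3.png');cv2.imwrite('pics/s3.png',cv2.resize(a[250:390,310:470],None,fx=5,fy=4.2,interpolation=2))
"
```

```text
from [ 0.5279 -0.2484  0.1574] [-179.9424   -0.0308  -16.1502] t 7.2 gap 0.20120503505268414 F [-0.2549 -0.1928 -0.8155]
1 [[-0.0004, 0.0018, 0.0274, -0.06, -0.03, 0.05, 0.01]]
top tcp foot px [435.5714 248.9735] notch px [433.204  250.6489]
side tcp foot px [388.7068 318.2594] notch px [387.8796 331.304 ]
0.85 [387.4, 315.1] [ 0.5307 -0.2408  0.1049]
0.61 [485.1, 400.2] [ 0.5498 -0.4742  0.1049]
```

View pics/s3.png

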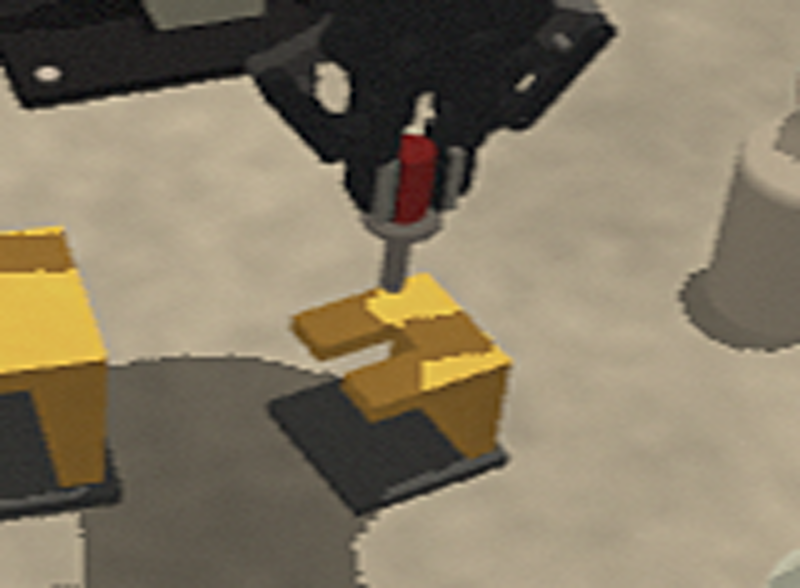

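>>> apply_moves:
  moves:
    - [0,0.0014,0.02,0,0,0,0.01]
    - [0,0,0,0,0,0,0.01]
    - [0,0,0.006,0,0,0,0.01]
    - [0,0,0,0,0,0,0.01]

```text
time_s: 7.9
tool_pos: [0.5279, -0.2501, 0.1321]
ee_rot: [-3.141, -0.002, -0.282]
wrist_force: [0.8, 1.1, -0.3]
finger_gap: 0.197
```

```bash
python3 -c "
from plan import *
plan(.5275,-.2498,.0825,-16.2,.01)"
```

```text
from [ 0.5279 -0.2501  0.1321] [-179.9694   -0.1156  -16.1631] t 7.9 gap 0.19664903875613785 F [ 0.8059  1.1326 -0.2638]
1 [[-0.0006, -0.0002, 0.0496, -0.03, -0.12, 0.04, 0.01]]
```

>>> apply_moves:
  moves:
    - [-0.0005,0,0.01,0,0,0,0.01]
    - [0,0,0.007,0,0,0,0.01]
    - [0,0,0,0,0,0,0.01]

```text
time_s: 8.28
tool_pos: [0.5276, -0.2501, 0.1143]
ee_rot: [-3.141, -0.003, -0.282]
wrist_force: [0.6, -0.2, -0.1]
finger_gap: 0.195
```

>>> apply_moves:
  moves:
    - [0,0,0.01,0,0,0,0.01]
    - [0,0,0.01,0,0,0,0.01]
    - [0,0,0.006,0,0,0,0.01]
    - [0,0,0,0,0,0,0.01]

```text
time_s: 8.78
tool_pos: [0.5276, -0.25, 0.0862]
ee_rot: [-3.141, -0.002, -0.282]
wrist_force: [-0.2, 0.0, -1.0]
finger_gap: 0.2
```

```bash
python3 -c "
from plan import *
plan(.5275,-.2498,.081,-16.2,.01)
c=shot('side','side4')
a=cv2.imread('pics/side4.png');cv2.imwrite('pics/s4.png',cv2.resize(a[250:390,310:470],None,fx=5,fy=4.2,interpolation=2))
"
```

```text
from [ 0.5276 -0.25    0.0862] [-179.9727   -0.1238  -16.1608] t 8.775 gap 0.1995752979317441 F [-0.2058  0.0429 -0.9715]
1 [[-0.0002, -0.0002, 0.0052, -0.03, -0.12, 0.04, 0.01]]
```

View pics/s4.png

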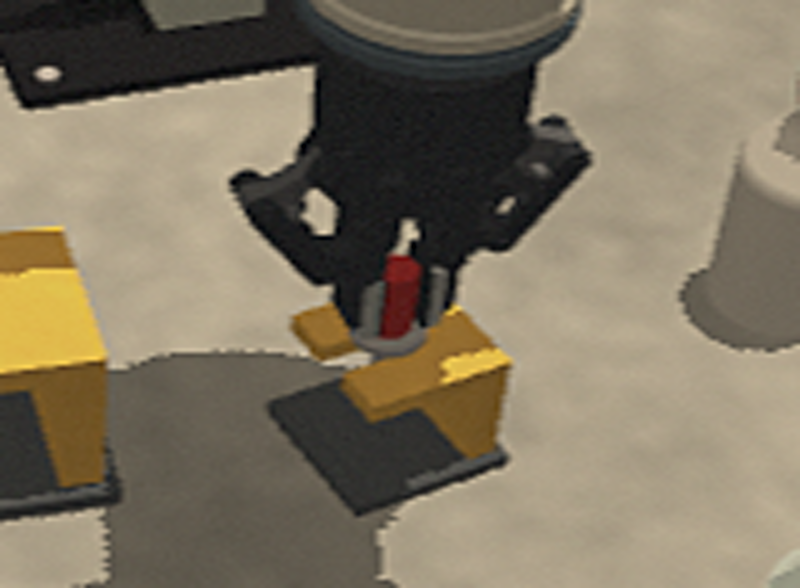

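>>> apply_moves:
  moves:
    - [0,0,0.003,0,0,0,0.01]
    - [0,0,0.0015,0,0,0,0.01]
    - [0,0,0.0005,0,0,0,0.01]
    - [0,0,0,0,0,0,0.01]

```text
time_s: 9.32
tool_pos: [0.5281, -0.2503, 0.0817]
ee_rot: [-3.141, -0.004, -0.282]
wrist_force: [0.6, -0.0, -0.4]
finger_gap: 0.199
```

>>> apply_moves:
  moves:
    - [0,0,0.0015,0,0,0,0.01]
    - [0,0,0,0,0,0,0.01]

```text
time_s: 9.57
tool_pos: [0.5282, -0.2504, 0.0803]
ee_rot: [3.142, -0.004, -0.282]
wrist_force: [-0.3, 0.8, 0.6]
finger_gap: 0.2
```

>>> apply_moves:
  moves:
    - [0,0,0,0,0,0,0.022]
    - [0,0,0,0,0,0,0.03]
    - [0,0,0,0,0,0,0.045]
    - [0,0,0,0,0,0,0.045]
    - [0,0,-0.03,0,0,0,0.045]
    - [0,0,-0.04,0,0,0,0.045]
    - [0,0,-0.04,0,0,0,0.06]
    - [0,0,0,0,0,0,0.07]

```text
time_s: 10.58
tool_pos: [0.5276, -0.2502, 0.1932]
ee_rot: [-3.141, -0.003, -0.282]
wrist_force: [-0.5, -1.3, -0.5]
finger_gap: 0.818
```

```bash
python3 -c "
from plan import *
plan(.5237,.0745,.19,-16.2,.07,n=9)
c=shot('side','side5')
a=cv2.imread('pics/side5.png');cv2.imwrite('pics/s5.png',cv2.resize(a[250:390,310:470],None,fx=5,fy=4.2,interpolation=2))
"
```

```text
from [ 0.5276 -0.2502  0.1932] [-179.9818   -0.1606  -16.1646] t 10.575 gap 0.8182452903271885 F [-0.4595 -1.3026 -0.5453]
9 [[-0.0105, -0.0345, 0.0003, -0.0, -0.02, 0.0, 0.07], [-0.0105, -0.0345, 0.0003, -0.0, -0.02, 0.0, 0.07], [-0.0105, -0.0345, 0.0003, -0.0, -0.02, 0.0, 0.07], [-0.0105, -0.0345, 0.0003, -0.0, -0.02, 0.0, 0.07], [-0.0105, -0.0345, 0.0003, -0.0, -0.02, 0.0, 0.07], [-0.0105, -0.0345, 0.0003, -0.0, -0.02, 0.0, 0.07], [-0.0105, -0.0345, 0.0003, -0.0, -0.02, 0.0, 0.07], [-0.0105, -0.0345, 0.0003, -0.0, -0.02, 0.0, 0.07], [-0.0105, -0.0345, 0.0003, -0.0, -0.02, 0.0, 0.07]]
```

View pics/s5.png

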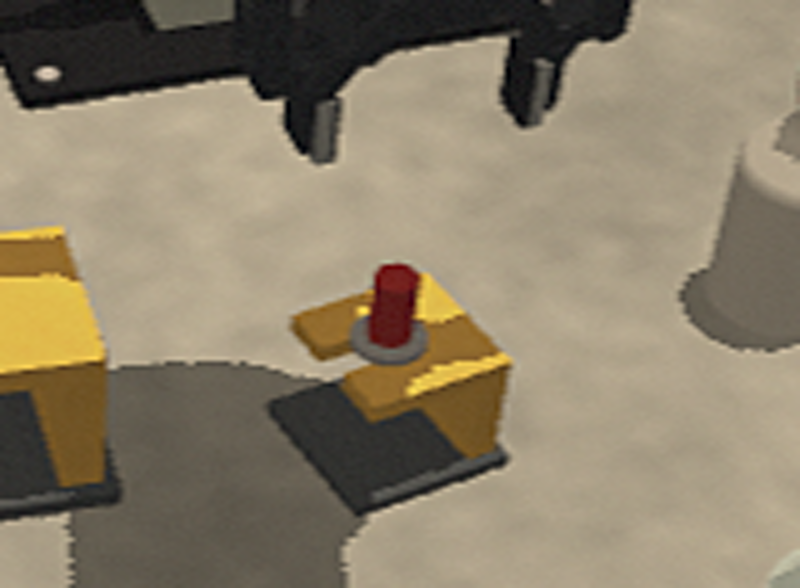

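>>> apply_moves:
  moves:
    - [-0.006,-0.02,0,0,0,0,0.05]
    - [-0.01,-0.035,0,0,0,0,0.05]
    - [-0.011,-0.036,0,0,0,0,0.05]
    - [-0.011,-0.036,0,0,0,0,0.05]
    - [-0.011,-0.036,0,0,0,0,0.05]
    - [-0.011,-0.036,0,0,0,0,0.05]
    - [-0.011,-0.036,0,0,0,0,0.05]
    - [-0.009,-0.028,0,0,0,0,0.05]
    - [-0.005,-0.018,0,0,0,0,0.05]
    - [0,0,0,0,0,0,0.05]

```text
time_s: 11.88
tool_pos: [0.5132, 0.0631, 0.1814]
ee_rot: [-3.141, 0.02, -0.28]
wrist_force: [1.0, -0.3, -0.9]
finger_gap: 0.584
```

```bash
python3 -c "
from plan import *
plan(.5237,.0745,.13,-16.2,.05)"
```

```text
from [0.5132 0.0631 0.1814] [-179.9421    1.1471  -16.0536] t 11.875 gap 0.5842241661990206 F [ 0.9532 -0.2869 -0.8881]
1 [[0.008, -0.0138, 0.0513, -0.06, 1.15, 0.15, 0.05]]
```

>>> apply_moves:
  moves:
    - [0.008,-0.0138,0.03,0,1.15,0.1,0.05]
    - [0,0,0,0,0,0,0.05]
    - [0,0,0.015,0,0,0,0.05]
    - [0,0,0,0,0,0,0.05]

```text
time_s: 12.38
tool_pos: [0.5224, 0.0737, 0.1344]
ee_rot: [3.141, 0.002, -0.282]
wrist_force: [-0.9, -0.1, -0.3]
finger_gap: 0.585
```

```bash
python3 -c "
from plan import *
plan(.5237,.0745,.065,-16.2,.05)
c=shot('side','side6')
o=get_obs()['tool_pos'];print(proj(c,[.5237,.0745,.1]))
a=cv2.imread('pics/side6.png');cv2.imwrite('pics/s6.png',cv2.resize(a[170:300,240:400],None,fx=5,fy=4.5,interpolation=2))
"
```

```text
from [0.5224 0.0737 0.1344] [179.9897   0.1363 -16.1525] t 12.375 gap 0.5851339421237428 F [-0.915  -0.1097 -0.3223]
2 [[0.0006, -0.0006, 0.0347, 0.01, 0.07, 0.02, 0.05], [0.0006, -0.0006, 0.0347, 0.01, 0.07, 0.02, 0.05]]
[295.9295 227.7051]
```

View pics/s6.png

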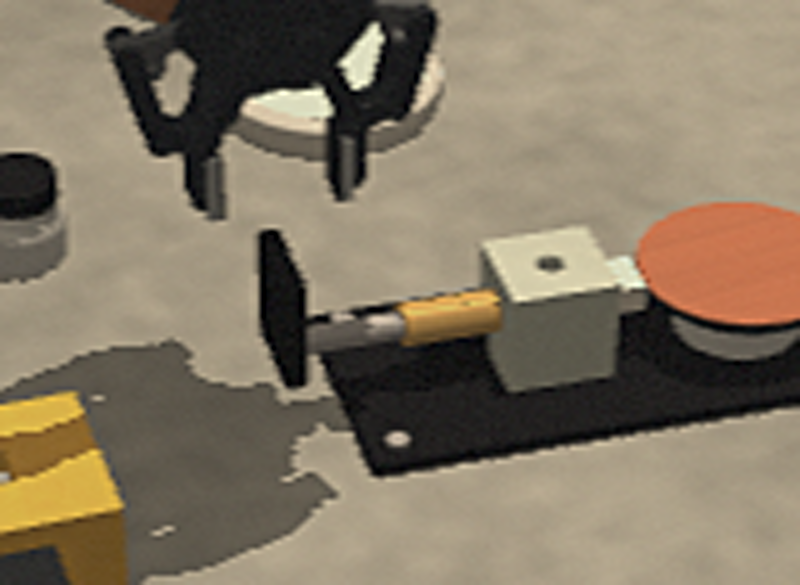

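>>> apply_moves:
  moves:
    - [0.001,-0.001,0.03,0,0,0,0.05]
    - [0,0,0.02,0,0,0,0.05]
    - [0,0,0.012,0,0,0,0.05]
    - [0,0,0,0,0,0,0.05]

```text
time_s: 12.92
tool_pos: [0.526, 0.0733, 0.0739]
ee_rot: [-3.14, -0.003, -0.283]
wrist_force: [-0.5, -0.5, -0.5]
finger_gap: 0.586
```

>>> apply_moves:
  moves:
    - [0,0,0,0,0,0,0.025]
    - [0,0,0,0,0,0,0.01]
    - [0,0,0,0,0,0,0]
    - [0,0,0,0,0,0,0]
    - [0,0,0,0,0,0,0]
    - [0,0,0,0,0,0,0]
  newtons: 80

```text
time_s: 13.68
tool_pos: [0.525, 0.0736, 0.0756]
ee_rot: [-3.14, -0.002, -0.285]
wrist_force: [0.7, 0.9, -8.5]
finger_gap: 0.124
```

```bash
python3 -c "
from plan import *
p=get_obs()['tool_pos']; a=np.radians(-16.3)
plan(p[0]-.06*np.cos(a),p[1]-.06*np.sin(a),p[2],-16.2,0)"
```

```text
from [0.525  0.0736 0.0756] [-179.8839   -0.0962  -16.3079] t 13.675 gap 0.12420436389257106 F [ 0.723   0.8761 -8.4837]
2 [[-0.03, 0.0, -0.0001, -0.06, -0.05, -0.05, 0], [-0.03, -0.0, -0.0, -0.06, -0.05, -0.05, 0]]
```

>>> apply_moves:
  moves:
    - [-0.005,0,0,0,0,0,0]
    - [-0.008,0,0,0,0,0,0]
    - [-0.008,0,0,0,0,0,0]
    - [0,0,0,0,0,0,0]

```text
time_s: 14.18
tool_pos: [0.5061, 0.0794, 0.0756]
ee_rot: [-3.139, -0.006, -0.285]
wrist_force: [6.0, -0.9, -15.7]
finger_gap: 0.124
```

```bash
cat > adv.py <<'E'
from plan import *
o=get_obs();a=np.radians(-16.3);d=o['tool_pos'][:2]-[.525,.0736]
print('out',-(d@[np.cos(a),np.sin(a)]),'lat',d@[-np.sin(a),np.cos(a)],o['tool_pos'],np.degrees(o['ee_rot']),o['wrist_force'],o['finger_gap'],o['time_s'])
E
python3 adv.py
```

```text
out 0.019782463822562338 lat 0.00028209997308529687 [0.5061 0.0794 0.0756] [-179.839    -0.3404  -16.3226] [  6.0259  -0.9333 -15.7324] 0.12352715326472571 14.175
```

>>> apply_moves:
  moves:
    - [-0.008,0,0.0005,0,0,0,0]
    - [-0.009,0,0.0005,0,0,0,0]
    - [-0.009,0,0,0,0,0,0]
    - [-0.008,0,0,0,0,0,0]
    - [0,0,0,0,0,0,0]

```text
time_s: 14.8
tool_pos: [0.4778, 0.088, 0.0756]
ee_rot: [-3.137, -0.016, -0.285]
wrist_force: [7.9, -3.4, -19.3]
finger_gap: 0.118
```

```bash
python3 adv.py
```

```text
out 0.04933305573945507 lat 0.0006243635697595439 [0.4778 0.088  0.0756] [-179.7579   -0.8967  -16.3138] [  7.9306  -3.4481 -19.2954] 0.11766875057412755 14.8
```

>>> apply_moves:
  moves:
    - [-0.006,0,0.001,0,-0.4,0,0]
    - [-0.005,0,0.001,0,-0.3,0,0]
    - [0,0,0,0,0,0,0]

```text
time_s: 15.18
tool_pos: [0.4722, 0.0898, 0.0757]
ee_rot: [-3.136, -0.013, -0.284]
wrist_force: [7.6, -4.0, -25.4]
finger_gap: 0.122
```

```bash
python3 adv.py; python3 -c "
from h import *
shot('side','side7')
a=cv2.imread('pics/side7.png');cv2.imwrite('pics/s7.png',cv2.resize(a[190:290,240:390],None,fx=5.3,fy=5.3,interpolation=2))"
```

```text
out 0.05523448850445743 lat 0.0006883664376132159 [0.4722 0.0898 0.0757] [-179.6964   -0.7619  -16.2781] [  7.6494  -3.9733 -25.3987] 0.12214800688734716 15.175
```

View pics/s7.png

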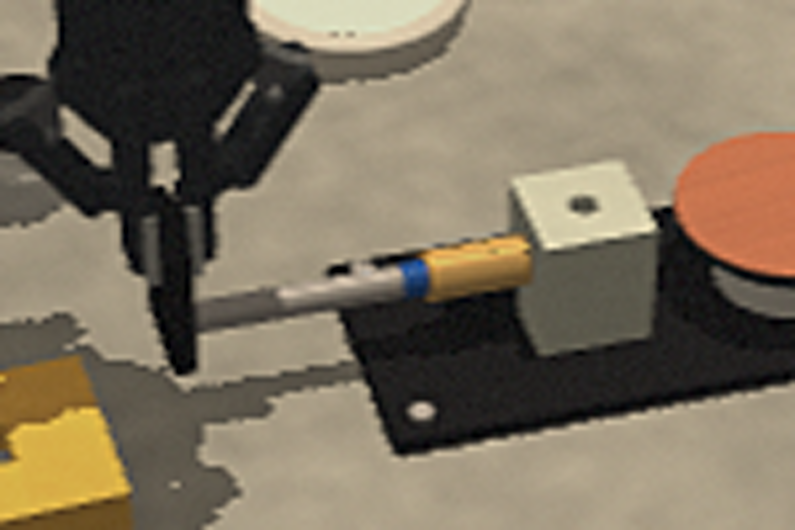

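>>> apply_moves:
  moves:
    - [-0.005,0,0,0,0,0,0]
    - [-0.004,0,0,0,0,0,0]
    - [0,0,0,0,0,0,0]

```text
time_s: 15.6
tool_pos: [0.4666, 0.0915, 0.0756]
ee_rot: [-3.136, -0.018, -0.284]
wrist_force: [8.7, -6.0, -18.8]
finger_gap: 0.121
```

```bash
python3 adv.py
```

```text
out 0.06106426486678996 lat 0.0007715190873519332 [0.4666 0.0915 0.0756] [-179.6663   -1.0492  -16.2848] [  8.6933  -5.9662 -18.8013] 0.12092871739825609 15.6
```

>>> apply_moves:
  moves:
    - [-0.0022,0,0,0,0,0,0]
    - [0,0,0,0,0,0,0]
    - [0,0,0,0,0,0,0]

```text
time_s: 15.98
tool_pos: [0.4672, 0.0913, 0.0756]
ee_rot: [-3.136, -0.022, -0.284]
wrist_force: [7.7, -4.2, -17.2]
finger_gap: 0.124
```

```bash
python3 adv.py; python3 -c "
from m import *
c=shot('side','side8')
a=cv2.imread('pics/side8.png');cv2.imwrite('pics/s8.png',cv2.resize(a[225:265,265:345],None,fx=10,fy=10,interpolation=2))
h=cv2.cvtColor(c['color'],cv2.COLOR_RGB2HSV).astype(int)
m=(h[...,0]>95)&(h[...,0]<130)&(h[...,1]>110);m[:200]=0;m[300:]=0
P=near(cloud(c,m),.55,.06,.1);ax=np.array([np.cos(np.radians(-16.3)),np.sin(np.radians(-16.3))])
h0=np.array([.5237,.0745]);s=(P[:,:2]-h0)@ax
print(len(s),'band along axis from home handle',s.min(),s.max(),'sleeve mouth at .055')
"; python3 adv.py
```

```text
out 0.0604525558947545 lat 0.0007686706250725259 [0.4672 0.0913 0.0756] [-179.6547   -1.2795  -16.2807] [  7.6709  -4.2418 -17.2072] 0.12440565131414784 15.975
69 band along axis from home handle -0.06593816699725484 0.10789053564907465 sleeve mouth at .055
out 0.060354256267589175 lat 0.0007491334484514067 [0.4673 0.0913 0.0756] [-179.6546   -1.2848  -16.2828] [  8.5674  -6.0275 -17.7021] 0.12111213772903931 16.025
```

View pics/s8.png

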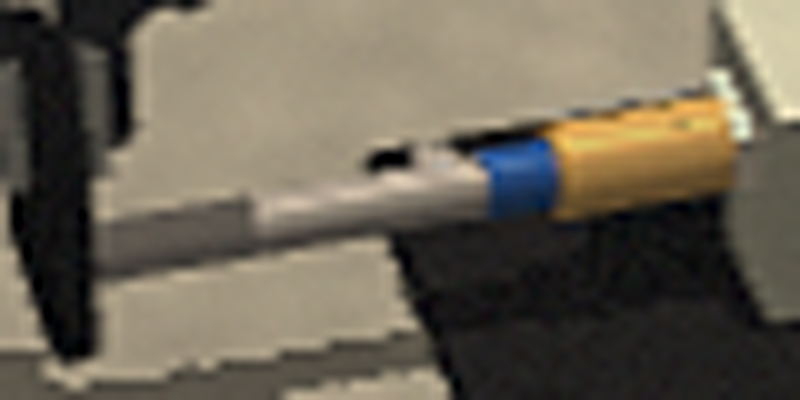

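>>> apply_moves:
  moves:
    - [-0.003,0,0,0,-0.5,0,0]
    - [-0.0025,0,0,0,-0.3,0,0]
    - [-0.002,0,0,0,0,0,0]

```text
time_s: 16.4
tool_pos: [0.4635, 0.0924, 0.0756]
ee_rot: [-3.135, -0.014, -0.284]
wrist_force: [10.0, -5.8, -19.7]
finger_gap: 0.119
```

```bash
python3 adv.py;python3 -c "
from h import *
c=cams.camera('side')"; python3 adv.py
```

```text
out 0.06430384527586827 lat 0.0008108664470726728 [0.4635 0.0924 0.0756] [-179.6292   -0.7825  -16.2729] [ 10.0111  -5.7658 -19.6628] 0.11938149117494268 16.4
out 0.06448129892248296 lat 0.0008204123952814992 [0.4633 0.0925 0.0756] [-179.6287   -0.7819  -16.2699] [  9.753   -4.2313 -18.8202] 0.12060233583039842 16.45
```

>>> apply_moves:
  moves:
    - [0.0005,0,0,0,0,0,0]
    - [-0.0005,0,0,0,0,0,0]

```text
time_s: 16.7
tool_pos: [0.4652, 0.0919, 0.0756]
ee_rot: [-3.135, -0.016, -0.284]
wrist_force: [8.8, -4.4, -17.3]
finger_gap: 0.12
```

```bash
python3 adv.py;python3 - <<'E'
from m import *
c=shot('side','side9')
a=cv2.imread('pics/side9.png');cv2.imwrite('pics/s9.png',cv2.resize(a[225:265,265:345],None,fx=10,fy=10,interpolation=2))
# predicted pixels of rod-surface points at sleeve mouth and band ends (clamp fit from both ends)
y=np.radians(-16.3);ax=np.array([np.cos(y),np.sin(y)]);h0=np.array([.5237,.0745])
for s in (.055,.055-.016,.055-.0185): print(s,proj(c,[*(h0+ax*s),.045]))
E
python3 adv.py
```

```text
out 0.06252769168370442 lat 0.0008035267597585966 [0.4652 0.0919 0.0756] [-179.6223   -0.9428  -16.2678] [  8.7887  -4.4416 -17.3461] 0.12037402638712921 16.7
0.055 [319.8682 242.4252]
0.039 [313.0649 243.6906]
0.036500000000000005 [311.9986 243.889 ]
out 0.062468781514297696 lat 0.000786295316598012 [0.4653 0.0919 0.0756] [-179.6232   -0.9499  -16.2658] [  9.2475  -5.0276 -17.92  ] 0.1207862222648873 16.75
```

View pics/s9.png

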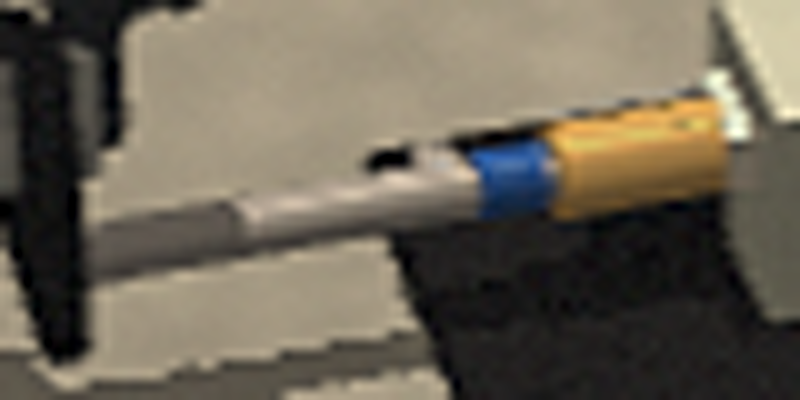

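```bash
python3 - <<'E'
from h import *
for i in range(6): cams.camera('side')
exec(open('adv.py').read())
if .0612<-(d@[np.cos(a),np.sin(a)])<.064: print(manip.hand_in())
E
```

```text
out 0.062470984623972096 lat 0.0007883993677672544 [0.4653 0.0919 0.0756] [-179.622    -0.9483  -16.2665] [  9.3059  -4.7786 -18.3805] 0.12269242919535132 17.05
the job is handed in; nothing more can be done
None
```

I moved the locking pin to the smallest yellow rest, pulled the rod out until the blue band had just cleared the sleeve, and handed in at 17 s still holding the handle.

- **Pin:** After I let go, the side camera showed it upright, hanging by its flange in the notch, with the gripper clear of it. I did not look at it again after that.
- **Rod:** Measured from the gripper's travel, it is drawn out 62.5 mm, inside the 60–65 mm window, and it stayed there for 0.3 s just before hand-in. The last close-up shows the whole band with a faint sliver of bare rod between it and the sleeve.
- **Disagreements:** While holding, the wrist read about 18 N downward as well as the spring's pull, and the gripper tilted about 1°. Both are well below the limits. My check of the band position from the depth image was unusable because of stray pixels, so the band result rests on the travel and the close-up.
- **Other objects:** I did not touch the wafer or the other things on the bench, though I took no separate picture to confirm their positions.

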